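Wind the bench timer to the red band and start it

ROBOT

A 7-joint arm with a two-finger parallel gripper is mounted at the origin on the work surface. World frame = base frame: x ahead of the robot, y to its left, z up, the work surface at z = 0. Lengths are in m, angles in rad, forces in N, time in s.
With the tool pointing down it reaches from about 0.375 to 0.925 m from the base axis. Payload 3.1 kg.
Tool frame: the origin (TCP) lies midway between the tips of the shut fingers; the grasp point (between the pads) lies 19 mm behind it (grasp_offset is the distance from the TCP to the grasp point, in m); x points along the fingers, z is the direction in which the jaws open and shut, and the axes are right-handed (so a half turn about x gives the same grasp; the last joint's range is limited). The gripper opens to 85 mm and grips with 20 to 120 N. Pads are 22 mm wide; open, the fingers measure 114 mm over their backs; the gripper's body (76 mm by 85 mm) begins 54 mm behind the grasp point. The pads swing forward as they close: fully open they stand 13 mm farther back than shut.
Start: joints at [-1.204, 0.383, 0.044, 1.598, -0.018, 1.161, -0.05], TCP at [0.291, 0.581, 0.231] pointing down, gripper open.
Joint ranges: [-2.61, 2.61], [-0.41, 2.15], [-1.48, 1.57], [0, 2.5], [-1.57, 4.71], [0.05, 1.97], [-2.85, 2.85]. Speed limits (rad/s): [2.79, 2.79, 3.14, 3.14, 3.14, 3.14, 3.14].

INTERFACE

Orientations are given as a 3x3 rotation matrix whose columns are the frame's x, y, z axes.
In Python, from workcell import * gives the robot as it stands.
- The arm moves only by the tool servo_tool, never from a script. Its argument "plan" is a list of rows, each an object of numbers: "dx", "dy", "dz": the shift along the world's x, y, z in mm; "rx", "ry", "rz": the turn, a rotation vector about the world's x, y, z in rad. In form: [{"dx": .., "dy": .., "dz": .., "rx": .., "ry": .., "rz": ..}, ...]. A call has 1 to 8 rows; each row shifts and turns the commanded pose from where the row before left it; what a row does not reach is not made up. A row lasts 1/8 s, in which the tool goes at most 62.5 mm and 10.7 degrees, less where a joint would pass 70% of its speed; a pose out of reach is approached as far as the arm can. A call is refused whole if a number of a shift passes 62.5 or a number of a turn 0.188, either way. A call with a gripper value outside its range is refused whole. "gripper" is the opening, from 0 (shut) to 1 (fully open), set as the call begins (left out, the last holds). The fingers move at their own pace and stop on an object; "newtons" is the grip in N (left out, the last holds). Time passes only in rows, so rows that do not move let the fingers close. It gives the time, the measured TCP pose, the force and the opening at its end, in the units of the state.
- state(): the state, without advancing time (a new reading comes with each control period).
- snapshot(name): name is "scene" or "top" or "wrist"; returns the picture (400x640x3 uint8, red, green, blue); there is no depth.
- camera_info(name): a dict with "vfov" (degrees; the focal length in pixels is half the picture's height over the tangent of half this angle, whatever the lens; pixels are square), "cx", "cy" (the principal point, pixels), "rvec" (rotation vector, rad) and "tvec" (3), from world to camera coordinates, as OpenCV has them; the wrist camera has in their place "T_tool_cam" (4x4, takes a point from camera to tool coordinates, whose origin is the TCP and whose axes are the tool frame's). Camera axes: x right, y down, z forward; pixel columns grow to the right and rows downward; lengths in m; the calibration is good to about 2 mm. A picture is of the moment at which its call begins: read the wrist's pose just before it. camera_info takes no time and is no camera call.
- hand_in(): hands the job in, once; it reports no verdict.
The state is a dict: "time": time; "joint_pos": joint angles; "joint_velocities": joint speeds; "joint_efforts": joint torques, N m; "position": TCP position; "orientation": TCP orientation; "force": force on the tool from outside, world axes, zero at the start; "ft_torque": the same for the moment, N m; "gripper_width": finger opening in m.
Only numpy, scipy, OpenCV 4.12 (cv2) and the standard library are available. Lean on these libraries where they do the work, as an engineer would, in place of code of your own. Each camera call takes 0.05 s, during which the arm holds its last target.

TASK

Turn the dial of the grey bench timer clockwise until its white pointer stands in the middle of the red band, then press the green start button all the way in and let go. The dial is stiff and the timer stands loose on its blue mat, so press the timer down firmly while you turn, without leaning on it hard, so that it neither spins nor slides. Leave the other things on the bench as they are.

Things in the scene. Friction and masses are not known exactly. Their poses are not given: they have to be found in the camera images.
- timer: Loose bench timer: grey case 144 x 144 mm, top 46 mm above the mat, about 0.5 kg, on four feet 60 mm from its middle. Origin: centre of underside; z up; +x from start button over dial to red band. Its grip on the mat varies: unpressed it spins with the dial; pressed with a steady 16 to 22 N it stays. Over 32 N on the mat, its weight included, cracks it; no corner may move over 15 mm.
- dial (a joint): Turn of the dial, rad, growing clockwise from above, 0 to 2.4, about the vertical through the timer's origin; resists with about 0.45 N m and stays where left. At 1.5 the pointer is mid red band (along the timer's +x); at q it points (1.5 - q) rad counter-clockwise of the timer's +x. The red band spans 1.36 to 1.64. Starts between 0.05 and 0.6.
- dial_grip (a point): On the dial's axis at grip height, 76 mm above the mat. The dial is an upright black bar 14 mm thick, 50 mm long (22 mm behind the axis, 28 mm in front), from 55 to 88 mm above the mat, white line on its pointer end. x axis along the bar to the pointer end. A skirt of 28 mm radius lies under it, top 55 mm above the mat.
- red_band (a point): Middle of the red band painted on the case top, 40 mm from the dial's axis, 46 mm above the mat.
- corner (a point): A corner of the timer's case top, at +65, +65 mm in the timer's axes, 46 mm above the mat; shows if the timer has turned or shifted.
- start (a joint): Travel of the green start button, m: 0 is out, 0.005 fully in. A spring returns it; 1.5 N starts it, 4 N holds it fully in; it counts as pressed beyond 0.0035.
- start_top (a point): Centre of the top of the green round start button (22 mm across), 55 mm above the mat when out, 60 mm from the dial's axis on the timer's -x side. Pressed straight down; bottoms 4 mm above the case.
- mat: Thin blue bench mat, 310 x 460 mm and 3 mm thick, fixed on the bench; the timer stands on it. Origin: centre of its underside, at height 0; its top is at height 3 mm.
- tube_rack: White rack 70 x 150 mm, 70 mm high with green-capped tubes; leave alone. Origin: centre of the underside.
- meter: Black hand meter 110 x 75 mm, 73 mm high with raised cover; leave alone. Origin: centre of the underside.
- jar: Amber sample jar, 48 mm across, 75 mm high; leave alone. Origin: centre of the underside.
- cup: White cup, 60 mm across, 60 mm high; leave alone. Origin: centre of the underside.
- tape: Blue ring of hard plastic, 80 mm across, 20 mm high, lying flat; leave alone. Origin: centre of the underside.
- caliper: Steel caliper 160 mm long lying flat, 10 mm high; leave alone. Origin: on the underside of its bar.
Things that resemble listed ones, but are neither listed nor needed, are in the scene too. Leave any orange or yellow look-alike of the timer alone.

How it is judged:
By the outcome, as a careful person would: the job done as asked, in the order asked, and still so for the second after the job is handed in, with the robot touching nothing.
It also fails if it takes over 70 s, if anything falls off the work surface, if the arm or the gripper's body presses on something with over 40 N, if the wrist force passes 120 N, or if a joint passes its speed limit or range.

## Working session

There is one attempt and no reset: what is moved stays moved. The work goes in short steps, Python scripts to look and compute and a tool call to move; the robot and the scene stay as the last step left them, time stands still between calls to the robot, and variables do not carry over. Pictures are saved under pics/ and viewed, and the job is handed in when it is done.

Besides the shell and the picture viewer there is one more tool, called after "Emit:" as a command line: name --argument value ..., lists and objects as JSON in quotes. servo_tool: Moves the arm, as the interface text tells. Its arguments: {"type":"object","properties":{"plan":{"type":"array","items":{"type":"object","properties":{"dx":{"type":"number"},"dy":{"type":"number"},"dz":{"type":"number"},"rx":{"type":"number"},"ry":{"type":"number"},"rz":{"type":"number"}}}},"gripper":{"type":"number"},"newtons":{"type":"number"}},"required":["plan"]}

```bash
mkdir -p pics; ls
python3 - <<'E'
from workcell import *
import cv2
s=state();print(s)
for n in("scene","top","wrist"):
    print(n,camera_info(n))
    cv2.imwrite(f"pics/{n}0.png",snapshot(n)[:,:,::-1])
E
```

```text
pics
{'time': 0.0, 'joint_pos': array([-1.20378946,  0.38386669,  0.0438345 ,  1.59960629, -0.01790533,
        1.16119021, -0.04988995]), 'joint_velocities': array([-0.00101026,  0.0006783 , -0.00124606,  0.00141539,  0.00075843,
       -0.00029481,  0.00038604]), 'joint_efforts': array([-2.97271372e-04, -4.33466220e+01,  1.02465514e+00, -2.49507505e+01,
        1.07239178e-02,  1.13982594e-02,  1.25888957e-05]), 'position': array([0.29093839, 0.58018126, 0.22985173]), 'orientation': array([[-1.07291179e-03, -8.93947065e-01,  4.48171277e-01],
       [-2.45370348e-03,  4.48172539e-01,  8.93943709e-01],
       [-9.99996414e-01, -1.40556671e-04, -2.67433063e-03]]), 'force': array([ 0.94109418,  0.39454866, -0.02316792]), 'ft_torque': array([0.03201939, 0.06014143, 0.03943094]), 'gripper_width': 0.08530035215515382}
scene {'vfov': 45.38545136933034, 'cx': 323.2488489389875, 'cy': 195.95981501828237, 'rvec': array([ 0.95360958,  2.66253221, -0.83280261]), 'tvec': array([ 0.38608934, -0.19711213,  1.41467887])}
top {'vfov': 44.480129852140244, 'cx': 319.49081682564383, 'cy': 206.59498982657806, 'rvec': array([ 2.1779898, -2.168074 ,  0.1084918]), 'tvec': array([-0.00987643,  0.47047722,  1.38728585])}
wrist {'vfov': 69.9966834390846, 'cx': 318.39155311187346, 'cy': 193.61833017664196, 'T_tool_cam': array([[ 8.07215570e-04, -3.15580478e-01,  9.48898472e-01,
        -1.42117243e-01],
       [ 1.62188487e-03, -9.48897120e-01, -3.15581408e-01,
         8.27386488e-02],
       [ 9.99998359e-01,  1.79374630e-03, -2.54129329e-04,
         1.01303255e-03],
       [ 0.00000000e+00,  0.00000000e+00,  0.00000000e+00,
         1.00000000e+00]])}
```

View pics/scene0.png

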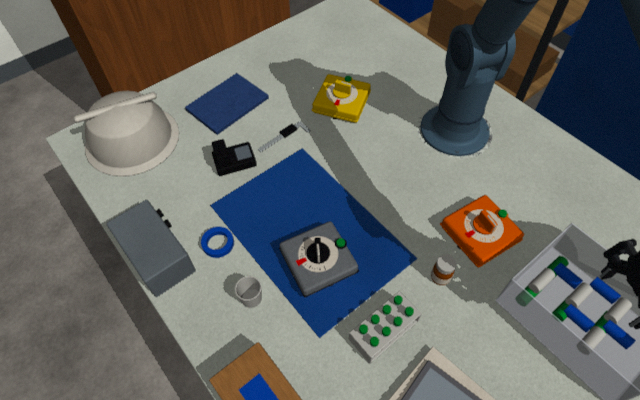

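View pics/top0.png

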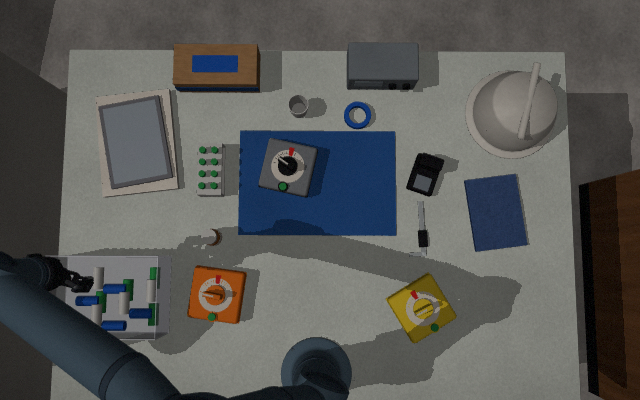

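View pics/wrist0.png

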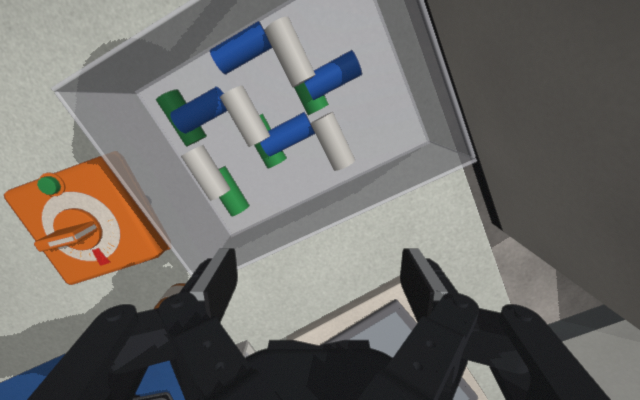

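The grey timer is at top px (288,167) on the blue mat. The look-alikes are orange at (217,295) and yellow at (422,308). Only the grey one fits, so I'll enlarge it and measure.

```bash
cat > h.py <<'E'
from workcell import *
import cv2, numpy as np
def cam(n):
    c=camera_info(n); f=200/np.tan(np.radians(c['vfov'])/2)
    K=np.array([[f,0,c['cx']],[0,f,c['cy']],[0,0,1]])
    if 'rvec' in c:
        R=cv2.Rodrigues(np.array(c['rvec']))[0];t=np.array(c['tvec'])
    else:
        s=state();T=np.eye(4);T[:3,:3]=s['orientation'];T[:3,3]=s['position']
        M=np.linalg.inv(T@np.array(c['T_tool_cam']));R=M[:3,:3];t=M[:3,3]
    return K,R,t
def back(px,z,C):
    K,R,t=C
    d=R.T@np.linalg.solve(K,[px[0],px[1],1.]);o=-R.T@t
    return o+d*(z-o[2])/d[2]
def proj(P,C):
    K,R,t=C;p=K@(R@np.array(P)+t);return p[:2]/p[2]
def crop(im,cx,cy,r,k,name):
    a=im[max(0,cy-r):cy+r,max(0,cx-r):cx+r]
    cv2.imwrite(name,cv2.resize(a[:,:,::-1],None,fx=k,fy=k,interpolation=cv2.INTER_CUBIC))
E
python3 - <<'E'
from h import *
im=cv2.imread('pics/top0.png')[:,:,::-1];crop(im,288,167,40,8,'pics/topc.png')
im=cv2.imread('pics/scene0.png')[:,:,::-1];crop(im,319,256,50,7,'pics/scenec.png')
E
```

```text
(no output)
```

View pics/topc.png

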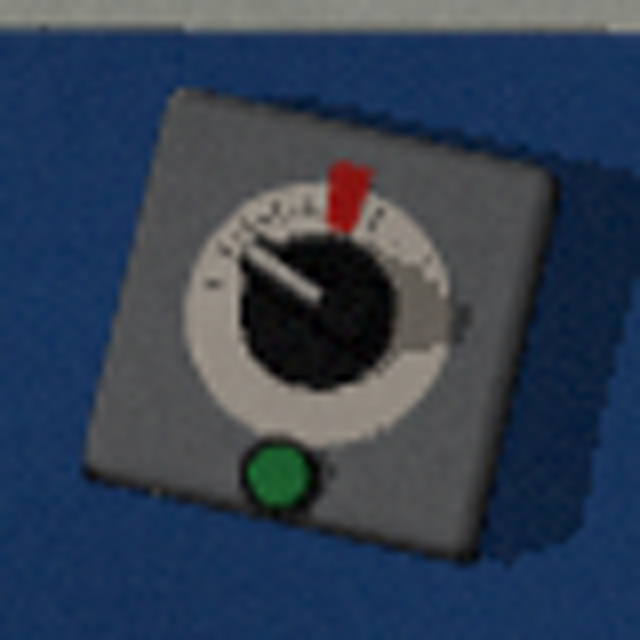

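View pics/scenec.png

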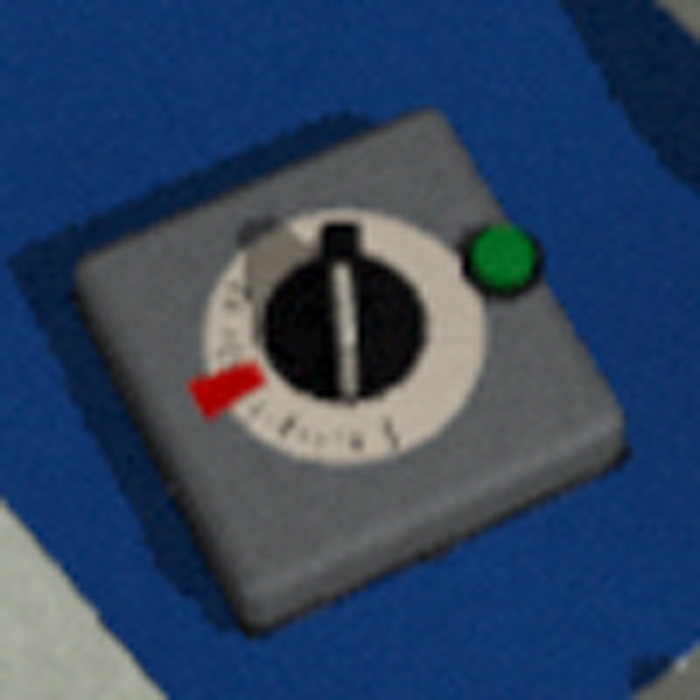

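The crops confirm it: a grey case, a red band at the far side, the green button near the robot and the pointer to the left of the band. Next I'll compute the pose.

Run:
```python
from h import *
C=cam('top');S=cam('scene')
t=lambda x,y:((x+.5)/8-.5+248,(y+.5)/8-.5+127)
s=lambda x,y:((x+.5)/7-.5+269,(y+.5)/7-.5+206)
P=[back(t(*p),.049,C) for p in[(175,92),(553,170),(472,555),(88,470)]]
for p in P:print(p)
c=np.mean(P,0);print('c',c,[np.linalg.norm(P[i]-P[i-1]) for i in range(4)])
b=back(t(280,475),.058,C);r=back(t(346,198),.049,C);a0=back(t(318,298),.091,C);a1=back(t(250,243),.091,C)
print('btn',b,'red',r)
ang=lambda v:np.arctan2(v[1],v[0])
print('yaw edges',[ang(P[0]-P[3]),ang(P[1]-P[2]),ang(P[3]-P[2])-np.pi/2,ang(P[0]-P[1])-np.pi/2],'btn-red',ang(r-b))
print('ptr',a0,a1,ang(a1-a0), ang(a1-c))
print('scene btn',back(s(502,258),.058,S),'red',back(s(230,390),.049,S))
Q=[back(s(*p),.049,S) for p in[(80,275),(432,112),(622,420),(250,605)]];print(Q,np.mean(Q,0))
print('ptr scene',back(s(340,262),.091,S),back(s(350,400),.091,S))
```

```text
[0.66473766 0.13673698 0.049     ]
[0.63700492 0.00111049 0.049     ]
[0.49815731 0.02912565 0.049     ]
[0.5278896  0.16565749 0.049     ]
c [0.58194737 0.08315765 0.049     ] [np.float64(0.13987060500043635), np.float64(0.13843283539241646), np.float64(0.1416457130709406), np.float64(0.13973171888130662)]
btn [0.52517147 0.09682328 0.058     ] red [0.62645172 0.07506663 0.049     ]
yaw edges [np.float64(-0.20826858991196973), np.float64(-0.19909608856611213), np.float64(-0.21442053112541504), np.float64(-0.20169832722755787)] btn-red -0.2116005592289482
ptr [0.58236235 0.08197856 0.091     ] [0.60153975 0.10572389 0.091     ] 0.8914213130258191 0.8558212352652574
scene btn [0.52781726 0.1000792  0.058     ] red [0.62702198 0.07682163 0.049     ]
[array([0.6398375 , 0.00977536, 0.049     ]), array([0.50546937, 0.03616254, 0.049     ]), array([0.53340697, 0.16829128, 0.049     ]), array([0.66902469, 0.14145694, 0.049     ])] [0.58693463 0.08892153 0.049     ]
ptr scene [0.58217945 0.08092191 0.091     ] [0.61116591 0.12198297 0.091     ]
```

Centre is about (0.583, 0.083), yaw about -0.206 and pointer heading about 0.88, so q is about 0.41. The button and red band fit 60 mm and about 42 mm from the axis. I'll move above it with the jaw axis heading to -0.69.

Emit:
servo_tool --plan '[{"dx": 24,"dy": -41,"rz": -0.15},{"dx": 24,"dy": -41,"rz": -0.15},{"dx": 24,"dy": -41,"rz": -0.15},{"dx": 24,"dy": -41,"rz": -0.15},{"dx": 24,"dy": -41,"rz": -0.15},{"dx": 24,"dy": -41,"rz": -0.15},{"dx": 24,"dy": -41,"rz": -0.15},{"dx": 24,"dy": -41,"rz": -0.15}]' --gripper 0.5

```text
invalid input
```

Emit:
servo_tool --plan '[{"dx": 24,"dy": -41,"rz": -0.15},{"dx": 24,"dy": -41,"rz": -0.15},{"dx": 24,"dy": -41,"rz": -0.15},{"dx": 24,"dy": -41,"rz": -0.15},{},{}]'

```text
invalid input
```

```bash
cat > look.py <<'E'
import sys
from h import *
n=sys.argv[1]
s=state();C=cam('wrist');z=s['orientation'][:,2]
print(s['time'],s['position'],'jaw',np.arctan2(z[1],z[0]),'tilt',s['orientation'][:,0],'F',s['force'],'T',s['ft_torque'],'w',s['gripper_width'],'q7',s['joint_pos'][6])
im=snapshot('wrist');cv2.imwrite(f'pics/{n}.png',im[:,:,::-1]);np.savez(f'pics/{n}.npz',K=C[0],R=C[1],t=C[2])
E
python3 look.py w1
```

```text
0.15 [0.2910593  0.58038329 0.23015856] jaw 1.105987753075385 tilt [-8.33661218e-04 -1.89897211e-03 -9.99997849e-01] F [-1.11385146  0.24777911  0.40516344] T [-0.04873752  0.04756459  0.00974548] w 0.08530469238343769 q7 -0.04992409057134726
```

View pics/w1.png

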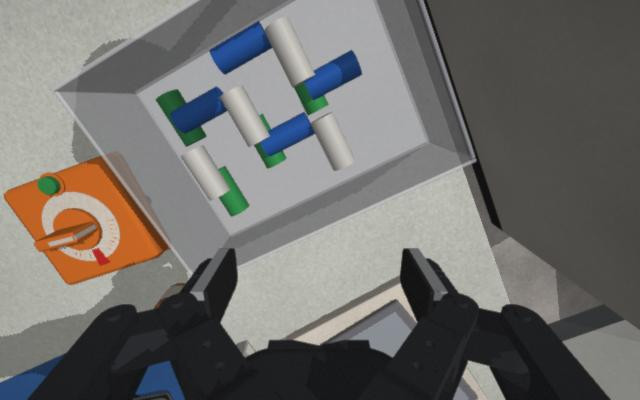

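Both calls were refused and the arm did not move. Each row probably needs all six numbers.

Emit:
servo_tool --plan '[{"dx": 24,"dy": -41,"dz": 0,"rx": 0,"ry": 0,"rz": -0.15},{"dx": 24,"dy": -41,"dz": 0,"rx": 0,"ry": 0,"rz": -0.15},{"dx": 24,"dy": -41,"dz": 0,"rx": 0,"ry": 0,"rz": -0.15},{"dx": 24,"dy": -41,"dz": 0,"rx": 0,"ry": 0,"rz": -0.15},{"dx": 24,"dy": -41,"dz": 0,"rx": 0,"ry": 0,"rz": -0.15},{"dx": 24,"dy": -41,"dz": 0,"rx": 0,"ry": 0,"rz": -0.15},{"dx": 24,"dy": -41,"dz": 0,"rx": 0,"ry": 0,"rz": -0.15},{"dx": 24,"dy": -41,"dz": 0,"rx": 0,"ry": 0,"rz": -0.15}]' --gripper 0.5

```text
time: 1.2
position: [0.4838, 0.2516, 0.2313]
orientation: [[0.0, 0.099, 0.995], [0.0, 0.995, -0.099], [-1.0, 0.0, -0.0]]
force: [0.3, 0.2, 0.1]
gripper_width: 0.0428
```

Emit:
servo_tool --plan '[{"dx": 24,"dy": -41,"dz": 0,"rx": 0,"ry": 0,"rz": -0.15},{"dx": 24,"dy": -41,"dz": 0,"rx": 0,"ry": 0,"rz": -0.15},{"dx": 24,"dy": -41,"dz": 0,"rx": 0,"ry": 0,"rz": -0.15},{"dx": 24,"dy": -41,"dz": 0,"rx": 0,"ry": 0,"rz": -0.15},{"dx": 0,"dy": 0,"dz": 0,"rx": 0,"ry": 0,"rz": 0},{"dx": 0,"dy": 0,"dz": 0,"rx": 0,"ry": 0,"rz": 0}]'

```text
time: 1.95
position: [0.579, 0.0896, 0.2309]
orientation: [[-0.001, 0.639, 0.769], [0.001, 0.769, -0.639], [-1.0, -0.0, -0.001]]
force: [0.5, 0.3, -0.1]
gripper_width: 0.0428
```

```bash
python3 look.py w1
```

```text
1.95 [0.57896192 0.08961299 0.23094323] jaw -0.6933208159766869 tilt [-8.73963290e-04  6.20777794e-04 -9.99999425e-01] F [ 0.50848978  0.31707798 -0.12039096] T [-0.02587999  0.0417415  -0.02447464] w 0.04275268020523726 q7 -0.7655886294702416
```

View pics/w1.png

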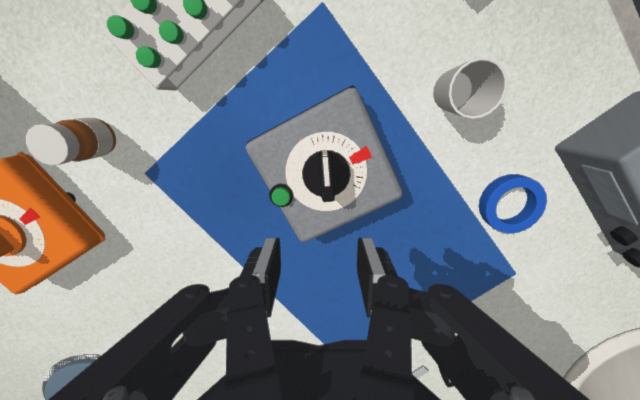

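Run:
```python
from h import *
im=cv2.imread('pics/w1.png')[:,:,::-1];crop(im,326,165,80,5,'pics/w1c.png')
```

```text
(no output)
```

View pics/w1c.png

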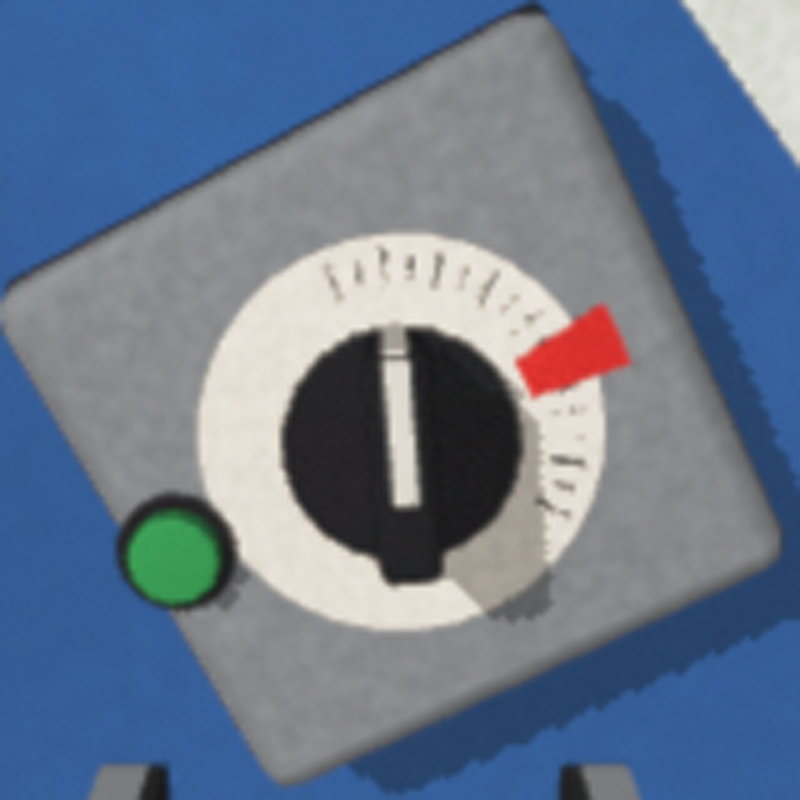

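Run:
```python
from h import *
d=np.load('pics/w1.npz');C=(d['K'],d['R'],d['t'])
t=lambda x,y:((x+.5)/5-.5+246,(y+.5)/5-.5+85)
ang=lambda v:np.arctan2(v[1],v[0])
P=[back(t(*p),.049,C) for p in[(5,290),(545,12),(778,555),(282,780)]]
for p in P:print(p)
print('c',np.mean(P,0),[np.linalg.norm(P[i]-P[i-1]) for i in range(4)])
print('yaw',ang(P[1]-P[0]),ang(P[2]-P[3]),ang(P[1]-P[2])-np.pi/2,ang(P[0]-P[3])-np.pi/2)
b=back(t(173,560),.058,C);r=back(t(574,350),.049,C);print('btn',b,'red',r,ang(r-b),np.linalg.norm(r-b))
f=back(t(395,357),.091,C);e=back(t(408,506),.091,C);k=back(t(412,582),.091,C)
print('front',f,'linend',e,'rear',k,ang(f-e),ang(f-k),np.linalg.norm(f-k))
u=(f-k)/np.linalg.norm(f-k);print('axis by bar',f-u*.028)
# skirt circle: centre
print('skirt ctr',back(t(402,440),.058,C), 'ring',back(t(402,432),.049,C))
```

```text
[0.53712893 0.16892861 0.049     ]
[0.66671038 0.13799151 0.049     ]
[0.6356601  0.00530724 0.049     ]
[0.50491423 0.03550574 0.049     ]
c [0.58610341 0.08693328 0.049     ] [np.float64(0.13725687939580358), np.float64(0.13322333095472383), np.float64(0.1362689865044353), np.float64(0.13418804631277811)]
yaw -0.23435928575041487 -0.22699036329976496 -0.22987956721980263 -0.2369138230632255
btn [0.5260903 0.0984108 0.058    ] red [0.62782641 0.07609612 0.049     ] -0.21591963231320105 0.1045427174831726
front [0.59973249 0.10776467 0.091     ] linend [0.58217065 0.08202239 0.091     ] rear [0.57231395 0.06855015 0.091     ] 0.9721047388599625 0.9606119037279612 0.04784929246206639
axis by bar [0.58368797 0.08481749 0.091     ]
skirt ctr [0.58542245 0.08667229 0.058     ] ring [0.58536857 0.08625037 0.049     ]
```

Axis is about (0.5845, 0.0855), yaw about -0.22 and bar heading about 0.965, so q is about 0.32. The bar length measures 48 mm against 50, which is consistent. Now descending.

Emit:
servo_tool --plan '[{"dx": 2,"dy": -1,"dz": -35,"rx": 0,"ry": 0,"rz": 0.04},{"dx": 2,"dy": -1,"dz": -35,"rx": 0,"ry": 0,"rz": 0.04},{"dx": 1,"dy": -1,"dz": -30,"rx": 0,"ry": 0,"rz": 0.007},{"dx": 0.5,"dy": -1,"dz": -20,"rx": 0,"ry": 0,"rz": 0},{"dx": 0,"dy": 0,"dz": 0,"rx": 0,"ry": 0,"rz": 0},{"dx": 0,"dy": 0,"dz": 0,"rx": 0,"ry": 0,"rz": 0}]'

```text
time: 2.75
position: [0.5858, 0.0857, 0.1124]
orientation: [[0.002, 0.57, 0.822], [0.001, 0.822, -0.57], [-1.0, 0.002, 0.001]]
force: [0.7, -0.5, 0.1]
gripper_width: 0.0424
```

```bash
python3 look.py w2
```

```text
2.75 [0.58575036 0.08565916 0.11240865] jaw -0.6062639030074117 tilt [ 1.96965868e-03  7.06024164e-04 -9.99997811e-01] F [ 0.7317631  -0.51011386  0.07549128] T [-0.05239633  0.04584771 -0.04405531] w 0.04241324903307135 q7 -0.5958226997650163
```

View pics/w2.png

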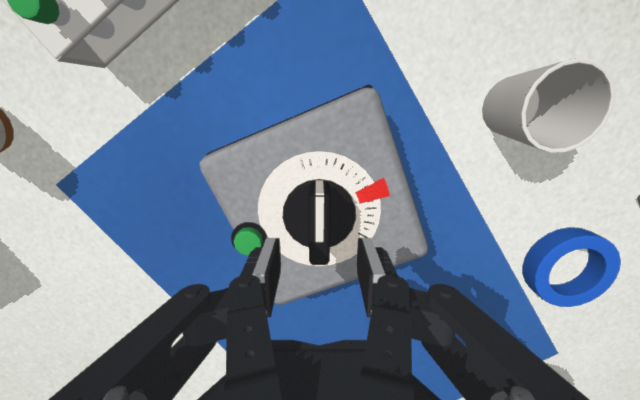

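The bar is upright in the image at column 319, centred between the fingers. I'll refine the yaw and bar heading from this nearer view.

Run:
```python
from h import *
im=cv2.imread('pics/w2.png')[:,:,::-1];crop(im,315,215,80,5,'pics/w2c.png')
```

```text
(no output)
```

View pics/w2c.png

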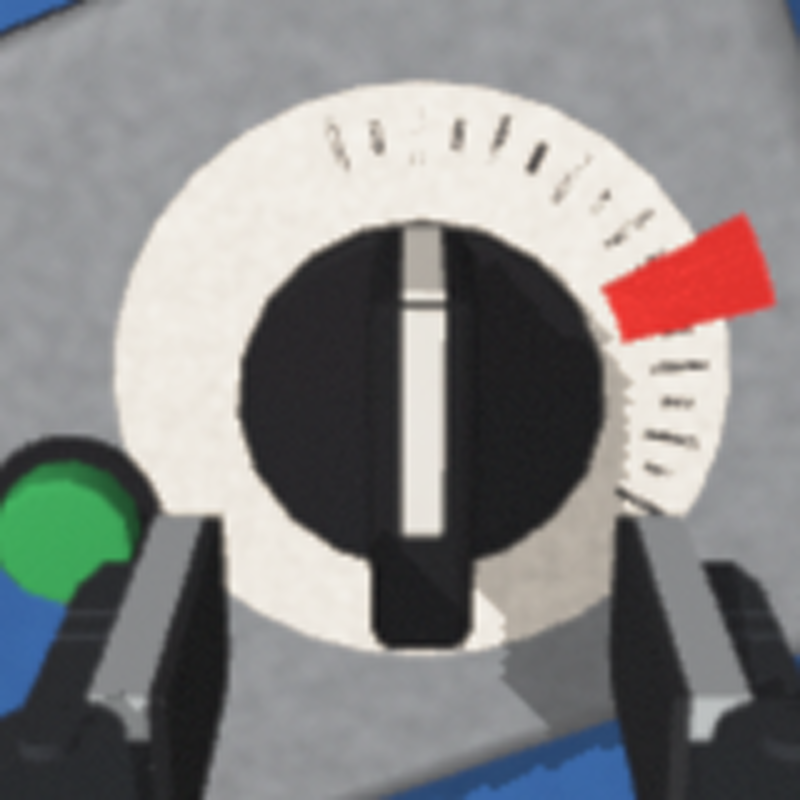

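Run:
```python
from h import *
d=np.load('pics/w2.npz');C=(d['K'],d['R'],d['t'])
t=lambda x,y:((x+.5)/5-.5+235,(y+.5)/5-.5+135)
ang=lambda v:np.arctan2(v[1],v[0])
f=back(t(424,303),.091,C);e=back(t(423,537),.091,C);k=back(t(422,648),.091,C)
print(f,e,k,'head',ang(f-e),ang(f-k),np.linalg.norm(f-k));u=(f-k)/np.linalg.norm(f-k);a=(f-u*.028);print('axis',a)
bl=[back(t(*p),.049,C) for p in[(603,290),(742,213),(775,303),(622,341)]]
r=np.mean(bl,0);print('red',r,ang(r-a),np.linalg.norm((r-a)[:2]))
for p in bl:print(ang(p-a),np.linalg.norm((p-a)[:2]))
b=back(t(62,530),.058,C);print('btn',b,ang(a-b))
```

```text
[0.59986485 0.10789302 0.091     ] [0.58184052 0.08197079 0.091     ] [0.57248964 0.06864358 0.091     ] head 0.963215969732689 0.9617721256113143 0.04785311975911497
axis [0.58384696 0.08492724 0.091     ]
red [0.62596695 0.07568336 0.049     ] -0.21604014653489734 0.043122418362544435
-0.07992196426446707 0.0317536112142561
-0.07446169499208903 0.05528689018316737
-0.3529858276026928 0.05546840254254865
-0.3598012770706038 0.031673715855434534
btn [0.52721918 0.09998072 0.058     ] -0.2598230506421853
```

Emit:
servo_tool --plan '[{"dx": -1.7,"dy": -0.5,"dz": -20,"rx": 0,"ry": 0,"rz": 0},{"dx": 0,"dy": 0,"dz": -20,"rx": 0,"ry": 0,"rz": 0},{"dx": 0,"dy": 0,"dz": -9,"rx": 0,"ry": 0,"rz": 0},{"dx": 0,"dy": 0,"dz": 0,"rx": 0,"ry": 0,"rz": 0},{"dx": 0,"dy": 0,"dz": 0,"rx": 0,"ry": 0,"rz": 0}]'

```text
time: 3.42
position: [0.5836, 0.0844, 0.0624]
orientation: [[0.001, 0.571, 0.821], [-0.0, 0.821, -0.571], [-1.0, 0.0, 0.001]]
force: [0.4, 0.5, -0.4]
gripper_width: 0.0428
```

Emit:
servo_tool --plan '[{"dx": 0,"dy": 0,"dz": 0,"rx": 0,"ry": 0,"rz": 0},{"dx": 0,"dy": 0,"dz": 0,"rx": 0,"ry": 0,"rz": 0},{"dx": 0,"dy": 0,"dz": 0,"rx": 0,"ry": 0,"rz": 0},{"dx": 0,"dy": 0,"dz": 0,"rx": 0,"ry": 0,"rz": 0}]' --gripper 0 --newtons 80

```text
time: 3.92
position: [0.5841, 0.0846, 0.0632]
orientation: [[0.002, 0.571, 0.821], [0.0, 0.821, -0.571], [-1.0, 0.001, 0.001]]
force: [-0.3, -0.5, 4.3]
gripper_width: 0.0128
```

```bash
python3 look.py w3
```

```text
3.925 [0.58413521 0.08456707 0.06322924] jaw -0.6071301521427036 tilt [ 1.96196898e-03  4.60749568e-04 -9.99997969e-01] F [-0.29412571 -0.51280652  4.3458865 ] T [-0.0737398  -0.02009728 -0.04399677] w 0.012798440172119539 q7 -0.5607236638410659
```

View pics/w3.png

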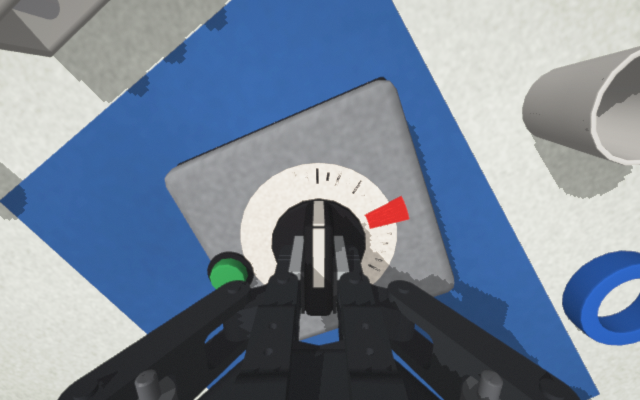

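The bar is gripped with little sideways force, and Fz is 4.3 N. Next I'll press down in small steps to learn the stiffness.

Emit:
servo_tool --plan '[{"dx": 0,"dy": 0,"dz": -2,"rx": 0,"ry": 0,"rz": 0},{"dx": 0,"dy": 0,"dz": 0,"rx": 0,"ry": 0,"rz": 0},{"dx": 0,"dy": 0,"dz": 0,"rx": 0,"ry": 0,"rz": 0}]'

```text
time: 4.35
position: [0.5842, 0.0846, 0.0631]
orientation: [[0.001, 0.571, 0.821], [0.002, 0.821, -0.571], [-1.0, 0.002, -0.0]]
force: [-3.9, -0.1, 17.2]
gripper_width: 0.0129
```

Emit:
servo_tool --plan '[{"dx": 0,"dy": 0,"dz": -0.3,"rx": 0,"ry": 0,"rz": 0},{"dx": 0,"dy": 0,"dz": 0,"rx": 0,"ry": 0,"rz": 0},{"dx": 0,"dy": 0,"dz": 0,"rx": 0,"ry": 0,"rz": 0}]'

```text
time: 4.72
position: [0.5842, 0.0846, 0.0631]
orientation: [[0.001, 0.571, 0.821], [0.002, 0.821, -0.571], [-1.0, 0.002, -0.0]]
force: [-5.0, -0.9, 18.1]
gripper_width: 0.0131
```

```bash
python3 -c "
from h import *
s=state();print(s['force'],s['ft_torque'],s['position'])"
```

```text
[-5.02042832 -0.90208399 18.11544541] [-0.20065901  1.01189911 -0.00556551] [0.58420784 0.08459002 0.06307446]
```

Emit:
servo_tool --plan '[{"dx": -0.7,"dy": 0,"dz": -0.1,"rx": 0,"ry": 0,"rz": -0.03},{"dx": 0,"dy": 0,"dz": 0,"rx": 0,"ry": 0,"rz": -0.04},{"dx": 0,"dy": 0,"dz": 0,"rx": 0,"ry": 0,"rz": -0.04}]'

```text
time: 5.1
position: [0.5841, 0.0846, 0.0631]
orientation: [[0.002, 0.656, 0.755], [0.001, 0.755, -0.656], [-1.0, 0.002, 0.001]]
force: [-3.2, -0.4, 17.7]
gripper_width: 0.0125
```

```bash
python3 look.py w4
```

```text
5.1 [0.58414923 0.0845727  0.06307764] jaw -0.7157719010168346 tilt [ 2.36249665e-03  9.92110137e-04 -9.99996717e-01] F [-3.22752518 -0.4087251  17.65203608] T [-0.17366413  0.86385243  0.45646399] w 0.012521686281054637 q7 -0.6537682681663829
```

View pics/w4.png

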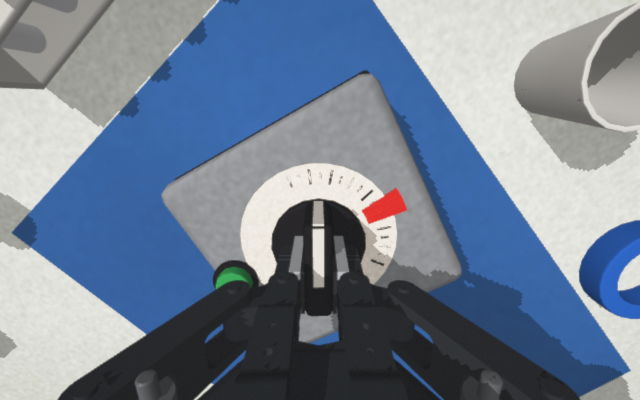

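Mz is 0.456 N m, which matches the dial's resistance, so it is turning while the timer stays put. I'll continue with slightly more down force.

Emit:
servo_tool --plan '[{"dx": -0.3,"dy": 0,"dz": -0.2,"rx": 0,"ry": 0,"rz": -0.05},{"dx": 0,"dy": 0,"dz": 0,"rx": 0,"ry": 0,"rz": -0.05},{"dx": 0,"dy": 0,"dz": 0,"rx": 0,"ry": 0,"rz": -0.05},{"dx": 0,"dy": 0,"dz": 0,"rx": 0,"ry": 0,"rz": -0.05}]'

```text
time: 5.65
position: [0.5842, 0.0846, 0.0631]
orientation: [[0.003, 0.793, 0.609], [0.001, 0.609, -0.793], [-1.0, 0.003, 0.001]]
force: [-4.1, -1.2, 17.6]
gripper_width: 0.0124
```

```bash
python3 look.py w5
python3 - <<'E'
from h import *
for n in('w3','w4','w5'):
    im=cv2.imread(f'pics/{n}.png').astype(int);d=np.load(f'pics/{n}.npz');C=(d['K'],d['R'],d['t'])
    m=((im[:,:,2]>170)&(im[:,:,1]<90)&(im[:,:,0]<90)).astype(np.uint8);l,_,st,ce=cv2.connectedComponentsWithStats(m)
    i=1+np.argmax(st[1:,4]);r=back(ce[i],.049,C);print(n,st[i,4],ce[i],r)
E
```

```text
5.65 [0.58417452 0.08457357 0.06308143] jaw -0.9161056169096873 tilt [ 0.00294251  0.00111586 -0.99999505] F [-4.14175509 -1.15882443 17.62595735] T [-0.24300187  0.84456346  0.44579101] w 0.012445738894171545 q7 -0.8260471726385968
w3 769 [388.26527958 213.36150845] [0.62661553 0.07629904 0.049     ]
w4 788 [385.25380711 206.59771574] [0.62653875 0.07631455 0.049     ]
w5 825 [377.46545455 194.70787879] [0.62649024 0.07633165 0.049     ]
```

The red band has stayed within 0.1 mm. Remaining turn is about 0.87 rad.

Emit:
servo_tool --plan '[{"dx": -0.3,"dy": -0.1,"dz": -0.2,"rx": 0,"ry": 0,"rz": -0.06},{"dx": 0,"dy": 0,"dz": 0,"rx": 0,"ry": 0,"rz": -0.06},{"dx": 0,"dy": 0,"dz": 0,"rx": 0,"ry": 0,"rz": -0.06},{"dx": 0,"dy": 0,"dz": 0,"rx": 0,"ry": 0,"rz": -0.06},{"dx": 0,"dy": 0,"dz": 0,"rx": 0,"ry": 0,"rz": -0.06}]'

```text
time: 6.32
position: [0.5842, 0.0845, 0.0631]
orientation: [[0.004, 0.938, 0.347], [0.001, 0.347, -0.938], [-1.0, 0.004, 0.0]]
force: [-3.7, -0.1, 17.7]
gripper_width: 0.0127
```

Emit:
servo_tool --plan '[{"dx": -0.2,"dy": 0,"dz": -0.2,"rx": 0,"ry": 0,"rz": -0.06},{"dx": 0,"dy": 0,"dz": 0,"rx": 0,"ry": 0,"rz": -0.06},{"dx": 0,"dy": 0,"dz": 0,"rx": 0,"ry": 0,"rz": -0.06},{"dx": 0,"dy": 0,"dz": 0,"rx": 0,"ry": 0,"rz": -0.06},{"dx": 0,"dy": 0,"dz": 0,"rx": 0,"ry": 0,"rz": -0.06}]'

```text
time: 6.95
position: [0.5842, 0.0844, 0.0631]
orientation: [[0.004, 0.999, 0.054], [0.001, 0.054, -0.999], [-1.0, 0.004, -0.001]]
force: [-3.6, -1.0, 19.6]
gripper_width: 0.0127
```

```bash
python3 look.py w6
python3 - <<'E'
from h import *
for n in('w6',):
    im=cv2.imread(f'pics/{n}.png').astype(int);d=np.load(f'pics/{n}.npz');C=(d['K'],d['R'],d['t'])
    m=((im[:,:,2]>170)&(im[:,:,1]<90)&(im[:,:,0]<90)).astype(np.uint8);l,_,st,ce=cv2.connectedComponentsWithStats(m)
    i=1+np.argmax(st[1:,4]);r=back(ce[i],.049,C);print(n,st[i,4],ce[i],r)
E
```

```text
6.95 [0.58422414 0.08444146 0.06306142] jaw -1.5164029244091402 tilt [ 0.00381228  0.00141565 -0.99999173] F [-3.56435942 -1.01368853 19.56757353] T [-0.19128891  0.86368322  0.45384004] w 0.012732758810436421 q7 -1.3377227959670022
w6 902 [339.74944568 170.33370288] [0.62661214 0.07630598 0.049     ]
```

View pics/w6.png

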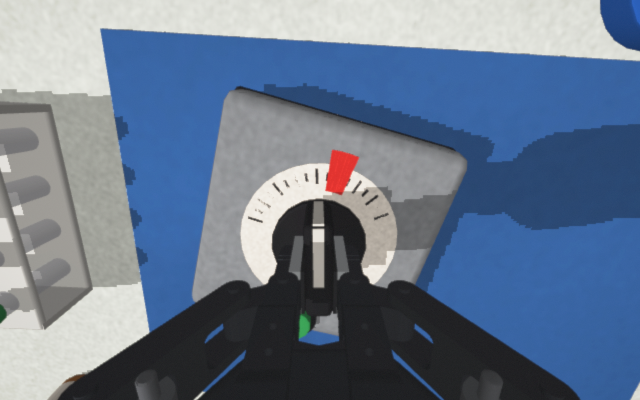

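Emit:
servo_tool --plan '[{"dx": -0.2,"dy": -0.1,"dz": 0,"rx": 0,"ry": 0,"rz": -0.06},{"dx": 0,"dy": 0,"dz": 0,"rx": 0,"ry": 0,"rz": -0.06},{"dx": 0,"dy": 0,"dz": 0,"rx": 0,"ry": 0,"rz": -0.06},{"dx": 0,"dy": 0,"dz": 0,"rx": 0,"ry": 0,"rz": -0.05},{"dx": 0,"dy": 0,"dz": 0,"rx": 0,"ry": 0,"rz": 0}]'

```text
time: 7.62
position: [0.5842, 0.0844, 0.0631]
orientation: [[0.004, 0.985, -0.174], [0.002, -0.174, -0.985], [-1.0, 0.004, -0.002]]
force: [-3.3, 0.1, 19.1]
gripper_width: 0.0125
```

```bash
python3 look.py w7
python3 - <<'E'
from h import *
im=cv2.imread('pics/w7.png')[:,:,::-1];crop(im,320,220,80,5,'pics/w7c.png')
E
```

```text
7.625 [0.584216   0.08435931 0.06307455] jaw -1.7458420917414892 tilt [ 0.00417251  0.00157727 -0.99999005] F [-3.28375242  0.13643864 19.12987543] T [-0.15008476  0.88427658  0.21088558] w 0.012509775027884 q7 -1.531537146121904
```

View pics/w7c.png

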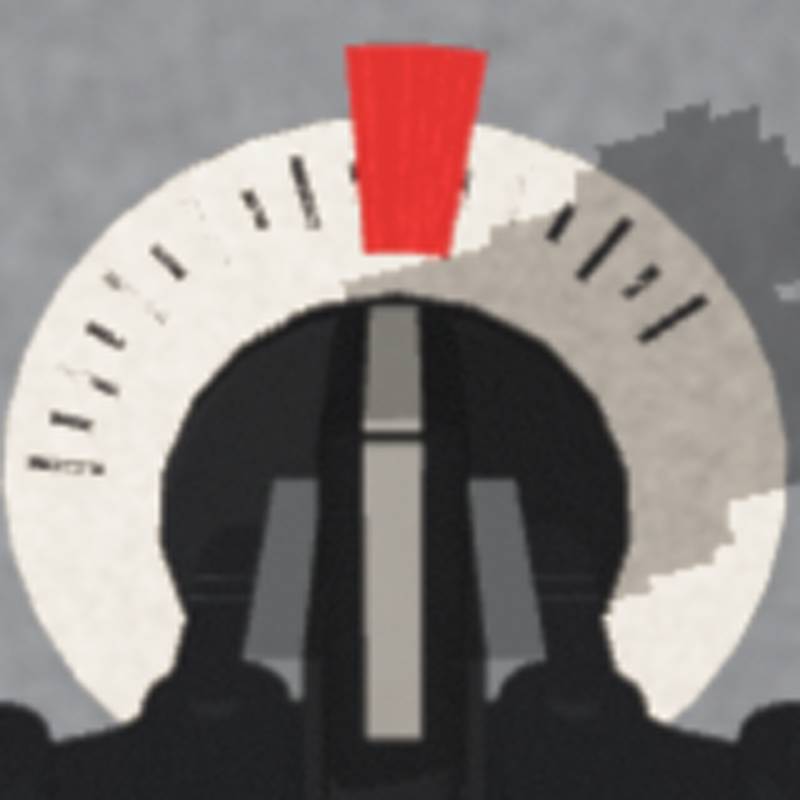

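The red wedge's corners run from (345,45) to (487,52) at the top and (365,254) to (450,257) at the bottom. The pointer at column 394 is a few hundredths of a radian short. Computing how much.

Run:
```python
from h import *
d=np.load('pics/w7.npz');C=(d['K'],d['R'],d['t'])
t=lambda x,y:((x+.5)/5-.5+240,(y+.5)/5-.5+140)
ang=lambda v:np.arctan2(v[1],v[0])
f=back(t(394,436),.091,C);e=back(t(393,740),.091,C);h=ang(f-e);print(f,e,'head',h)
u=np.array([np.cos(h),np.sin(h),0]);a=f-.028*u;print('axis',a)
bl=[back(t(*p),.049,C) for p in[(345,45),(487,52),(450,257),(365,254)]]
for p in bl:print(p,ang(p-a),np.linalg.norm((p-a)[:2]))
mi=(bl[2]+bl[3])/2;mo=(bl[0]+bl[1])/2
print('band axis dir',ang(mo-mi),'from axis',ang((mo+mi)/2-a))
A=lambda p,q:(p,q-p)
p,q=bl[3],bl[0]-bl[3];r,s=bl[2],bl[1]-bl[2]
tt=np.linalg.solve(np.c_[q[:2],-s[:2]],(r-p)[:2]);print('edge intersection',p+tt[0]*q)
# ring ellipse centre (white disc) left/right extremes at z .049
l=back(t(5,470),.049,C);rr=back(t(785,470),.049,C);print('ring',l,rr,(l+rr)/2,np.linalg.norm(l-rr))
```

```text
[0.61023324 0.08099451 0.091     ] [0.57928762 0.08651129 0.091     ] head -0.1764199666474535
axis [0.58266785 0.08590869 0.091     ]
[0.63828331 0.08159121 0.049     ] -0.07747553592896164 0.055782793369544496
[0.63484011 0.06637339 0.049     ] -0.3582782695944512 0.0557097155337684
[0.61223142 0.07416555 0.049     ] -0.37810452340034567 0.03181046214339969
[0.61426897 0.08372556 0.049     ] -0.06897419076746196 0.031676440661264633
band axis dir -0.20977782504717868 from axis -0.21998873394904078
edge intersection [0.57414676 0.08729156 0.049     ]
ring [0.59482842 0.13148683 0.049     ] [0.57862655 0.03864237 0.049     ] [0.58672748 0.0850646  0.049     ] 0.09424751797151938
```

Emit:
servo_tool --plan '[{"dx": 0,"dy": 0,"dz": 0,"rx": 0,"ry": 0,"rz": -0.025},{"dx": 0,"dy": 0,"dz": 0,"rx": 0,"ry": 0,"rz": -0.018},{"dx": 0,"dy": 0,"dz": 0,"rx": 0,"ry": 0,"rz": 0},{"dx": 0,"dy": 0,"dz": 0,"rx": 0,"ry": 0,"rz": 0}]'

```text
time: 8.18
position: [0.5842, 0.0844, 0.0631]
orientation: [[0.004, 0.976, -0.216], [0.002, -0.216, -0.976], [-1.0, 0.004, -0.003]]
force: [-3.9, 0.1, 19.2]
gripper_width: 0.0126
```

```bash
python3 look.py w8
python3 - <<'E'
from h import *
im=cv2.imread('pics/w8.png')[:,:,::-1];crop(im,320,220,80,5,'pics/w8c.png')
E
```

```text
8.175 [0.5841799  0.08437471 0.06305357] jaw -1.7881831987225676 tilt [ 0.00409442  0.00166047 -0.99999024] F [-3.9165123   0.149608   19.22254074] T [-0.15856768  0.79567909  0.26756423] w 0.012566548889173381 q7 -1.5673592677981358
```

View pics/w8c.png

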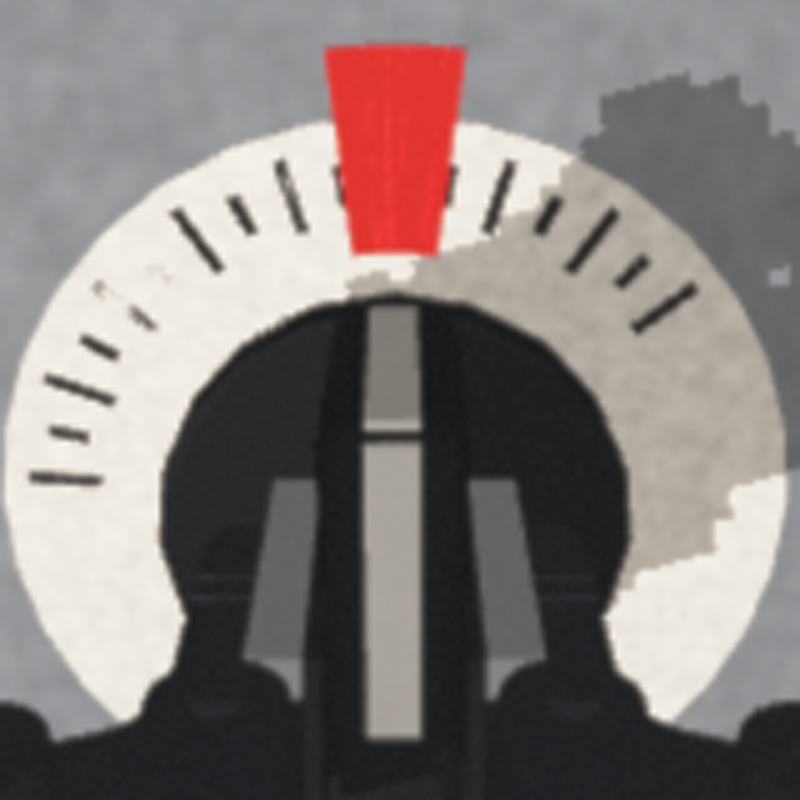

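The wedge mid is at column 396 and the pointer at 394, so it is centred. I'll ease the pressure, then open.

Emit:
servo_tool --plan '[{"dx": -0.3,"dy": 0,"dz": 1,"rx": 0,"ry": 0,"rz": 0},{"dx": 0,"dy": 0,"dz": 1,"rx": 0,"ry": 0,"rz": 0},{"dx": 0,"dy": 0,"dz": 0,"rx": 0,"ry": 0,"rz": 0}]'

```text
time: 8.6
position: [0.584, 0.0844, 0.0632]
orientation: [[0.006, 0.976, -0.216], [0.0, -0.216, -0.976], [-1.0, 0.005, -0.002]]
force: [2.1, 0.2, 8.2]
gripper_width: 0.0125
```

Emit:
servo_tool --plan '[{"dx": 0,"dy": 0,"dz": 0,"rx": 0,"ry": 0,"rz": 0},{"dx": 0,"dy": 0,"dz": 0,"rx": 0,"ry": 0,"rz": 0},{"dx": 0,"dy": 0,"dz": 0,"rx": 0,"ry": 0,"rz": 0},{"dx": 0,"dy": 0,"dz": 0,"rx": 0,"ry": 0,"rz": 0}]' --gripper 0.5

```text
time: 9.1
position: [0.5806, 0.0843, 0.0608]
orientation: [[-0.001, 0.976, -0.217], [-0.0, -0.217, -0.976], [-1.0, -0.001, 0.0]]
force: [-0.2, -0.5, 0.3]
gripper_width: 0.0427
```

Emit:
servo_tool --plan '[{"dx": 0,"dy": 0,"dz": 10,"rx": 0,"ry": 0,"rz": 0},{"dx": 0,"dy": 0,"dz": 25,"rx": 0,"ry": 0,"rz": 0},{"dx": 0,"dy": 0,"dz": 25,"rx": 0,"ry": 0,"rz": 0},{"dx": 0,"dy": 0,"dz": 40,"rx": 0,"ry": 0,"rz": 0},{"dx": 0,"dy": 0,"dz": 40,"rx": 0,"ry": 0,"rz": 0},{"dx": 0,"dy": 0,"dz": 0,"rx": 0,"ry": 0,"rz": 0},{"dx": 0,"dy": 0,"dz": 0,"rx": 0,"ry": 0,"rz": 0}]'

```text
time: 9.98
position: [0.5807, 0.0844, 0.2012]
orientation: [[-0.0, 0.976, -0.217], [0.001, -0.217, -0.976], [-1.0, -0.001, -0.0]]
force: [-0.4, -0.4, -0.2]
gripper_width: 0.0426
```

```bash
python3 look.py w9
python3 - <<'E'
from h import *
im=cv2.imread('pics/w9.png')[:,:,::-1];crop(im,320,165,80,5,'pics/w9c.png')
E
```

```text
9.975 [0.58071527 0.08444588 0.20120849] jaw -1.7900139582773433 tilt [-4.36430715e-04  6.04617468e-04 -9.99999722e-01] F [-0.38069359 -0.37553541 -0.2347154 ] T [ 0.04039125  0.01885688 -0.00310834] w 0.04262017439235091 q7 -1.6964658973783548
```

View pics/w9c.png

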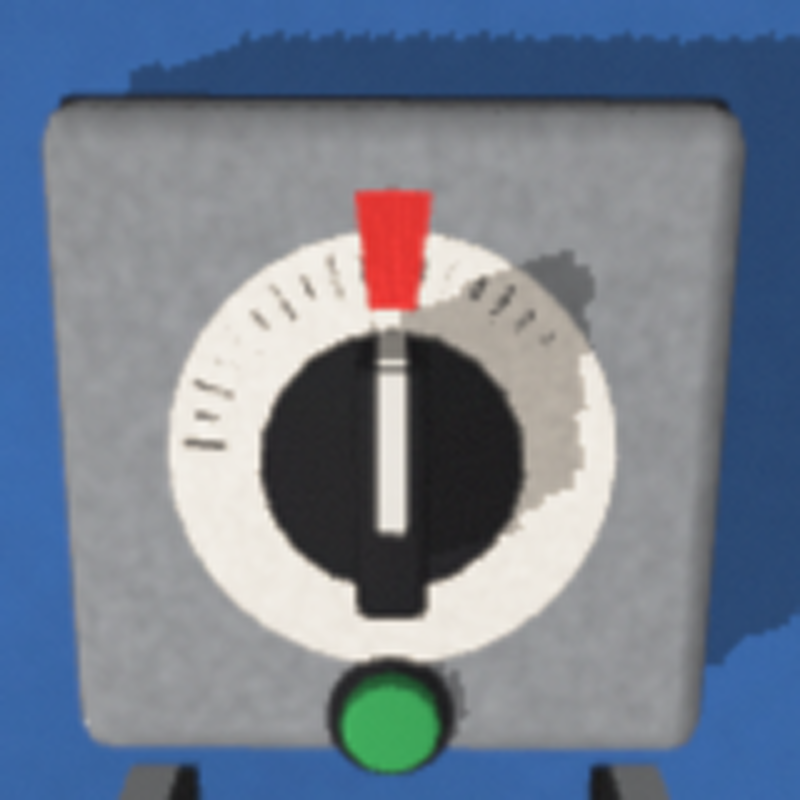

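The pointer (column 392) is on the wedge's middle (393). Now locating the button, whose top disc centre is at crop (390,722).

Run:
```python
from h import *
d=np.load('pics/w9.npz');C=(d['K'],d['R'],d['t'])
t=lambda x,y:((x+.5)/5-.5+240,(y+.5)/5-.5+85)
ang=lambda v:np.arctan2(v[1],v[0])
f=back(t(392,367),.091,C);k=back(t(392,618),.091,C);b=back(t(390,722),.058,C);r=back(t(393,250),.049,C)
bl=back(t(340,722),.058,C);br=back(t(441,722),.058,C)
print('head',ang(f-k),'btn',b,'d',np.linalg.norm(br-bl),'red',r,'b-r',ang(r-b))
u=(f-k)/np.linalg.norm(f-k);a=f-.028*u;print('axis',a,'q err',ang(r-a)-ang(f-k),'dist',np.linalg.norm((a-b)[:2]),'pred btn',a-.06*u,'now',state()['position'])
```

```text
head -0.21802620735681139 btn [0.52634913 0.09847501 0.058     ] d 0.022169498624138514 red [0.62492019 0.0759871  0.049     ] b-r -0.2243002742932974
axis [0.58230491 0.08559904 0.091     ] q err -0.0038130773827768916 dist 0.05741812007874745 pred btn [0.52372534 0.09857722 0.091     ] now [0.58017042 0.08446271 0.20037745]
```

The pointer error is about 0.004 rad. The button is 22.2 mm across as specified, at about (0.5255, 0.0983). Next I'll shut the fingers and move above it.

Emit:
servo_tool --plan '[{"dx": -28,"dy": 7,"dz": 0,"rx": 0,"ry": 0,"rz": 0},{"dx": -27,"dy": 7,"dz": 0,"rx": 0,"ry": 0,"rz": 0},{"dx": 0,"dy": 0,"dz": -40,"rx": 0,"ry": 0,"rz": 0},{"dx": 0,"dy": 0,"dz": -40,"rx": 0,"ry": 0,"rz": 0},{"dx": 0,"dy": 0,"dz": -30,"rx": 0,"ry": 0,"rz": 0},{"dx": 0,"dy": 0,"dz": -15,"rx": 0,"ry": 0,"rz": 0},{"dx": 0,"dy": 0,"dz": 0,"rx": 0,"ry": 0,"rz": 0},{"dx": 0,"dy": 0,"dz": 0,"rx": 0,"ry": 0,"rz": 0}]' --gripper 0

```text
time: 11.02
position: [0.5271, 0.0983, 0.0772]
orientation: [[0.002, 0.976, -0.218], [0.0, -0.218, -0.976], [-1.0, 0.002, -0.001]]
force: [0.4, 0.6, -0.0]
gripper_width: 0.0001
```

```bash
python3 look.py w10
python3 - <<'E'
from h import *
crop(snapshot('scene'),319,256,50,7,'pics/s10c.png')
E
```

```text
11.025 [0.5271189  0.09829111 0.07715467] jaw -1.7902800873660545 tilt [ 1.73176958e-03  3.36125125e-04 -9.99998444e-01] F [ 0.42617007  0.55653094 -0.0415419 ] T [ 0.05460495 -0.01892184  0.00647709] w 0.00012221069019746736 q7 -1.640939970852973
```

View pics/w10.png

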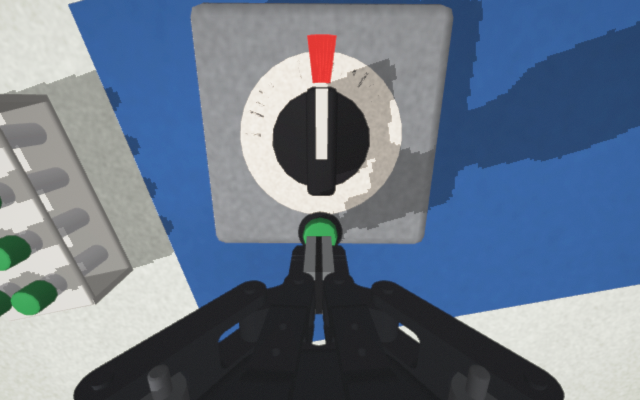

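View pics/s10c.png

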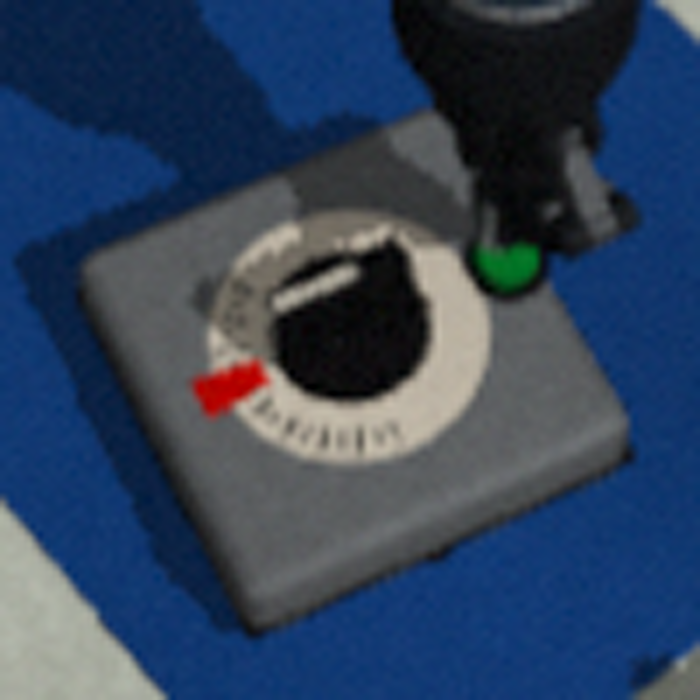

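The shut fingertips stand over the button, at columns 319 and 321. Lowering with force checks.

Emit:
servo_tool --plan '[{"dx": -1,"dy": 0,"dz": -10,"rx": 0,"ry": 0,"rz": 0},{"dx": 0,"dy": 0,"dz": -6,"rx": 0,"ry": 0,"rz": 0},{"dx": 0,"dy": 0,"dz": -3,"rx": 0,"ry": 0,"rz": 0},{"dx": 0,"dy": 0,"dz": 0,"rx": 0,"ry": 0,"rz": 0}]'

```text
time: 11.62
position: [0.5246, 0.0984, 0.057]
orientation: [[-0.002, 0.976, -0.217], [0.0, -0.217, -0.976], [-1.0, -0.002, 0.0]]
force: [-1.3, 0.1, 2.4]
gripper_width: -0.0001
```

Emit:
servo_tool --plan '[{"dx": 0,"dy": 0,"dz": -2,"rx": 0,"ry": 0,"rz": 0},{"dx": 0,"dy": 0,"dz": -2,"rx": 0,"ry": 0,"rz": 0},{"dx": 0,"dy": 0,"dz": -1,"rx": 0,"ry": 0,"rz": 0},{"dx": 0,"dy": 0,"dz": 0,"rx": 0,"ry": 0,"rz": 0}]'

```text
time: 12.12
position: [0.5251, 0.0984, 0.0531]
orientation: [[-0.001, 0.976, -0.218], [0.001, -0.218, -0.976], [-1.0, -0.001, -0.001]]
force: [-3.3, 0.7, 9.9]
gripper_width: 0.0003
```

It bottomed at z = 0.053 with 9.9 N, well above the 4 N that holds it in. Now I'll let go and retreat.

Emit:
servo_tool --plan '[{"dx": 0,"dy": 0,"dz": 0,"rx": 0,"ry": 0,"rz": 0},{"dx": 0,"dy": 0,"dz": 4,"rx": 0,"ry": 0,"rz": 0},{"dx": 0,"dy": 0,"dz": 6,"rx": 0,"ry": 0,"rz": 0},{"dx": 0,"dy": 0,"dz": 20,"rx": 0,"ry": 0,"rz": 0},{"dx": 0,"dy": 0,"dz": 40,"rx": 0,"ry": 0,"rz": 0},{"dx": 0,"dy": 0,"dz": 50,"rx": 0,"ry": 0,"rz": 0},{"dx": 0,"dy": 0,"dz": 30,"rx": 0,"ry": 0,"rz": 0},{"dx": 0,"dy": 0,"dz": 0,"rx": 0,"ry": 0,"rz": 0}]'

```text
time: 13.12
position: [0.5279, 0.0985, 0.206]
orientation: [[0.007, 0.976, -0.218], [0.003, -0.218, -0.976], [-1.0, 0.006, -0.005]]
force: [0.2, -0.4, -0.3]
gripper_width: -0.0003
```

```bash
python3 look.py w11
python3 - <<'E'
from h import *
im=cv2.imread('pics/w11.png')[:,:,::-1];crop(im,320,135,110,5,'pics/w11c.png')
cv2.imwrite('pics/top11.png',snapshot('top')[:,:,::-1])
a=cv2.imread('pics/w11c.png');print(a.shape);cv2.imwrite('pics/w11c.png',a[:,:][:, :800] if 0 else cv2.resize(a,None,fx=.54,fy=.54))
E
```

```text
13.125 [0.52786925 0.09845947 0.20598384] jaw -1.7905190512763962 tilt [ 0.00703019  0.00344679 -0.99996935] F [ 0.20145606 -0.37537333 -0.32293893] T [-0.02194436  0.00573016  0.02238622] w -0.0003367628095828638 q7 -1.8001861663190015
(1100, 1100, 3)
```

View pics/w11c.png

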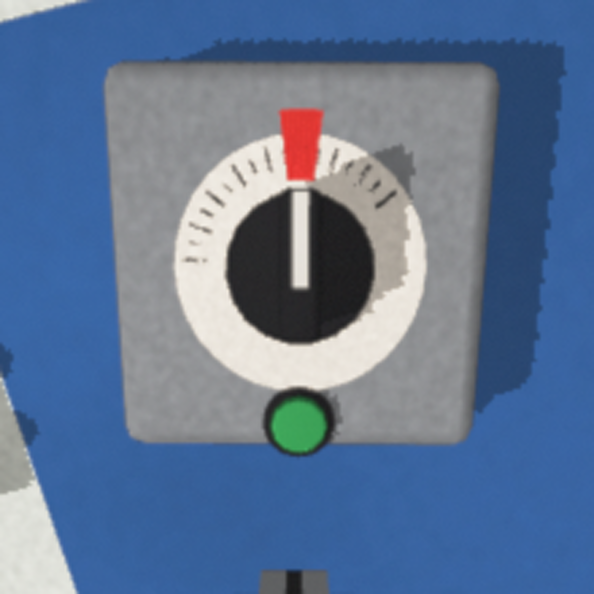

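View pics/top11.png

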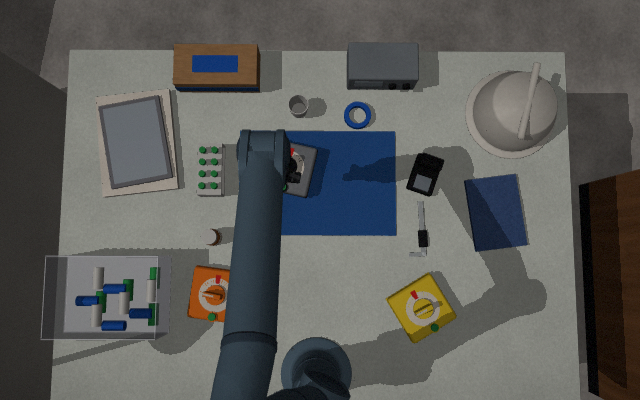

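The pointer (column 300) stands on the red wedge's middle (301), the button is back out, and the other things are in place. Handing in.

```bash
python3 -c "
from workcell import *
print(hand_in())"
```

```text
the job is handed in; nothing more can be done
None
```

The dial now stands in the middle of the red band, and the start button was pressed fully in and released. I handed the job in at about 13 s; no verdict is reported.

- **Dial:** I gripped the bar and turned it about 1.18 rad clockwise. The downward force read 17 to 20 N after each step of the turn. Afterwards the pointer measured about 0.004 rad from the band's middle, and in the last picture it is one pixel off.
- **Timer:** it stayed put. The red band's measured position moved by about 0.1 mm over the part of the turn I checked, and the yaw was still about -0.22 rad afterwards.
- **Start button:** I pressed it with the fingers shut until it bottomed 5 mm in at 9.9 N, then lifted clear. It looks fully out in the last wrist picture.
- **Other things:** everything else visible in the last top picture stands where it was. The arm touches nothing, and the force reads about zero.

**What failed or disagreed:**
- My first two move calls were refused because the rows left out some of the numbers; the arm did not move.
- The cameras disagreed by 2 to 6 mm on the timer's centre. I used the wrist camera's value, and the grip came out centred.

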